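Find the full paint pot and clamp it in the shaker

TASK

One of the three identical screw-lid paint pots on the cutting mat is still full, the other two are used up: heft them to find the full one, and leave the used-up ones standing where they stood. Stand the full pot on the paint shaker's platform between the two jaws, then push the sliding jaw along by its handle until you feel the pot seat firmly against the fixed jaw with the sprung pad squeezed, and let go so that it stays clamped. Set pots down rather than letting them drop, do not crush the pot, and leave everything else on the bench undisturbed.

Things in the scene. Friction and masses are not known exactly. Their poses are not given: they have to be found in the camera images.
- pot_a: white opaque screw-lid paint pot, round, 54 mm across, 72 mm tall (grey ribbed lid from 53 mm up, equally wide), upright on the cutting mat; origin at the centre of its underside, z up. The three pots look alike; one is full, 180 to 240 g, two are used up, 30 to 60 g each; which place holds the full one changes from run to run
- pot_b: white opaque screw-lid paint pot, round, 54 mm across, 72 mm tall (grey ribbed lid from 53 mm up, equally wide), upright on the cutting mat; origin at the centre of its underside, z up. The three pots look alike; one is full, 180 to 240 g, two are used up, 30 to 60 g each; which place holds the full one changes from run to run
- pot_c: white opaque screw-lid paint pot, round, 54 mm across, 72 mm tall (grey ribbed lid from 53 mm up, equally wide), upright on the cutting mat; origin at the centre of its underside, z up. The three pots look alike; one is full, 180 to 240 g, two are used up, 30 to 60 g each; which place holds the full one changes from run to run
- mat: flat dark green cutting mat, 220 (x) by 320 (y) by 3 mm, fixed to the bench; origin at the centre of its underside
- shaker: grey bench paint shaker, fixed, 165 (x) by 250 (y) mm, aluminium platform top 85 mm above the bench; origin under its centre, control panel facing -x. The clamp works along its own y: fixed jaw at the +y end, sliding jaw at the -y end. Guide rods along y at x = -48 and 48 mm, 8 to 16 mm above the platform; the pot stands between them, with room for fingers above them on both x sides
- fixed_jaw (a point): point on the platform's top at the foot of the fixed jaw's flat rubber face, midway along its width; axes as the shaker's. The face is 48 mm wide (x), looks to -y and reaches 48 mm above the platform. A pot seated against it has its axis 27 mm from this point towards -y; centred within 15 mm along x is good enough
- jaw (a joint): travel of the sliding jaw along the shaker's +y, m: 0 = fully open (130 mm between the jaw faces), grows as it closes, up to 0.1; starts between 0 and 0.03. It drags with about 6 N of friction and stays where it is left
- jaw_handle (a point): top centre of the sliding jaw's upright black handle, 18 (x) by 14 (y) mm in section, 60 mm tall, top 83 mm above the platform (168 mm above the bench), 51 mm behind (-y of) the pad's face. Take it from above across x, or push it from behind; the jaw plate's back is 27 mm in front of this point, its top 35 mm lower
- pad: rubber-faced pad on the sliding jaw, 48 (x) by 36 (z) mm, facing the fixed jaw; origin mid-face, 27 mm above the platform. Sprung: gives up to 6 mm, 1 N to start and 2 N per mm. A pushed pot drags with 1 to 2 N until it meets the fixed jaw, then the pad gives: squeezed 3 to 6 mm (7 to 13 N more at the handle than sliding free) it clamps firmly, under 1 mm not; 40 N crushes the pot
- dropper_1: bystander: dropper bottle on the mat, 25 mm across, 76 mm tall; origin under its centre
- dropper_2: bystander: dropper bottle on the mat, as dropper_1
- brush_cup: bystander: white cup with brushes, 78 mm across, 190 mm tall with the brushes; origin under its centre
- saucer: bystander: white mixing saucer, 110 mm across, 18 mm tall; origin under its centre
- tub: bystander: white jar 70 mm across, 100 mm tall; origin under its centre
- tin_1: bystander: flat black paint tin, 48 mm across, 25 mm tall; origin under its centre
- tin_2: bystander: flat black paint tin, as tin_1

How it is judged:
By the outcome, as a careful person would: the job done as asked, in the order asked, and still so for the second after the job is handed in, with the robot touching nothing.
It also fails if it takes over 67 s, if anything falls off the work surface, if the arm or the gripper's body presses on something with over 40 N, if the wrist force passes 120 N, or if a joint passes its speed limit or range.

ROBOT

A 6-joint arm with a two-finger parallel gripper is mounted at the origin on the work surface. World frame = base frame: x ahead of the robot, y to its left, z up, the work surface at z = 0. Lengths are in m, angles in degrees, forces in N, time in s.
With the tool pointing down it reaches from about 0.4 to 0.825 m from the base axis. Payload 7 kg.
Tool frame: the origin (TCP) lies at the very end of the fingers, on their centre line; the grasp point (between the pads) lies 19 mm behind it; x points along the fingers, y is the direction in which the jaws open and shut, and the axes are right-handed (so a half turn about x gives the same grasp; the last joint's range is limited). The gripper opens to 88 mm and grips with 3 to 60 N. Pads are 19 mm wide; open, the fingers measure 130 mm over their backs; the gripper's body (78 mm by 193 mm) begins 47 mm behind the grasp point.
Start: joints at [-57.118, 20.546, 0.682, 0, -70.136, -16.507], TCP at [0.19, -0.648, 0.227] pointing down, gripper open.
Joint ranges: [-176.03, 176.03], [-82.01, 121.73], [-58.28, 71.71], [-173.87, 95.51], [-174.79, -0.11], [-173.66, 173.66]. Speed limits (degrees/s): [136.94, 136.94, 172.46, 180, 180, 180].

INTERFACE

Orientations are given as [roll, pitch, yaw] about the fixed x, y, z axes, in that order (R = Rz(yaw) Ry(pitch) Rx(roll)).
In Python, from plant import * gives the robot as it stands. The module is installed in compiled form; this text tells all that it offers.
- The arm moves only by the shell command python3 -m creep 'ROWS' [FORCE]. ROWS is a JSON object of lists of equal length, an entry for each row: "jaw": the closure, from -1 (fully open) to 1 (shut); "translation": the shift along the tool's x, y, z in m, a list of three; "roll": the turn about the tool's x in rad. A call has exactly 10 rows; each row shifts and turns the commanded pose from where the row before left it, along the tool's axes as they then stand; what a row does not reach is not made up. A row lasts 1/10 s, in which the tool goes at most 50 mm and 8.59 degrees, less where a joint would pass 70% of its speed; a pose out of reach is approached as far as the arm can. A call with a gripper value outside its range is refused whole. The fingers move at their own pace and stop on an object; FORCE is the grip in N (left out, the last holds). Time passes only in rows, so rows that do not move let the fingers close, or fill a call up. It gives the time, the measured TCP pose, the force and the opening at its end, in the units of the state.
- get_state(): the state, without advancing time (a new reading comes with each control period).
- capture(name): name is "side" or "top" or "wrist"; returns a dict with "image" (480x640x3 uint8, red, green, blue), "fovy" (degrees; the focal length in pixels is half the picture's height over the tangent of half this angle, whatever the lens; pixels are square), "cx", "cy" (the principal point, pixels), "pose" (4x4, takes a point from camera to world coordinates); the wrist camera has in their place "tool_from_camera" (4x4, takes a point from camera to tool coordinates, whose origin is the TCP and whose axes are the tool frame's). Camera axes: x right, y up, looking along -z (the intrinsics and any distortion apply to the point x, -y, -z); pixel columns grow to the right and rows downward; lengths in m; the calibration is good to about 2 mm. The wrist camera is an equidistant fisheye: a pixel r from the principal point sees the ray r / f radians off the axis. A picture is of the moment at which its call begins: read the wrist's pose just before it. There is no depth.
- close_job(): hands the job in, once; it reports no verdict.
The state is a dict: "time_s": time; "joints": joint angles; "qd": joint speeds; "joint_torque": joint torques, N m; "tcp_pos": TCP position; "eef_rot": TCP orientation; "contact_force": force on the tool from outside, world axes, zero at the start; "moment": the same for the moment, N m; "gripper_width": finger opening in m.
Only numpy, scipy, OpenCV 4.12 (cv2) and the standard library are available. Lean on these libraries where they do the work, as an engineer would, in place of code of your own. Each camera call takes 0.05 s, during which the arm holds its last target.

## Working session

There is one attempt and no reset: what is moved stays moved. The work goes in short steps, Python scripts to look and compute and a shell command to move; the robot and the scene stay as the last step left them, time stands still between calls to the robot, and variables do not carry over. Pictures are saved under pics/ and viewed, and the job is handed in when it is done.

```bash
mkdir -p pics; ls; python3 - <<'E'
from plant import *
import cv2,json
s=get_state(); print({k:(v if not hasattr(v,'tolist') else v.tolist()) for k,v in s.items()})
for n in ("top","side","wrist"):
    c=capture(n); cv2.imwrite(f"pics/{n}0.png",c["image"][:,:,::-1]); print(n,c["fovy"],c["cx"],c["cy"],c.get("pose",c.get("tool_from_camera")), [k for k in c])
E
```

```text
pics
{'time_s': 0.0, 'joints': [-57.118684839787086, 20.59454400693745, 0.6348344511913625, -0.02025828698474015, -70.13548670877667, -16.50668854703371], 'qd': [-0.10424178926656577, 0.0011299726593252512, -0.05172675498809308, 0.015449449508791954, -0.07898016880445297, -0.0272791952915578], 'joint_torque': [0.0002488649533916032, -58.272703886032104, 29.30698335170746, 6.9971345365047455, 0.007248697365866974, -0.0001430831525794929], 'tcp_pos': [0.19013501064817678, -0.6471701668011403, 0.22559521517748526], 'eef_rot': [95.19562349361941, 89.90291692579157, 111.56335057131734], 'contact_force': [-0.03312662096325391, -0.587151966986557, -0.6564103861140815], 'moment': [-0.007778502632852495, 0.016855169132010395, 0.01009750272159262], 'gripper_width': 0.08790810756604373}
top 54.48037645906283 318.29962296416176 244.1533820924453 [[ 1.60773732e-02  9.82594966e-01 -1.85063909e-01  3.56469263e-01]
 [-9.99865329e-01  1.64090392e-02  2.60619141e-04  1.23638515e-01]
 [ 3.29280399e-03  1.85034796e-01  9.82726453e-01  1.34003069e+00]
 [ 0.00000000e+00  0.00000000e+00  0.00000000e+00  1.00000000e+00]] ['image', 'fovy', 'cx', 'cy', 'pose']
side 47.64534628388339 328.7296761024109 239.70878785582636 [[ 0.98150457  0.11947645 -0.14957996  0.41315052]
 [-0.18989072  0.50843822 -0.83990005 -0.89371684]
 [-0.0242961   0.85276958  0.5217219   0.74579657]
 [ 0.          0.          0.          1.        ]] ['image', 'fovy', 'cx', 'cy', 'pose']
wrist 65.70646984690485 318.35075544659065 236.81623974448138 [[-2.22299813e-04  2.92712804e-01 -9.56200379e-01 -1.58471434e-01]
 [ 9.99999699e-01 -6.45322490e-04 -4.30029009e-04  3.37073036e-04]
 [-7.42932607e-04 -9.56200187e-01 -2.92712573e-01 -7.88682229e-02]
 [ 0.00000000e+00  0.00000000e+00  0.00000000e+00  1.00000000e+00]] ['image', 'fovy', 'cx', 'cy', 'tool_from_camera']
```

View pics/top0.png

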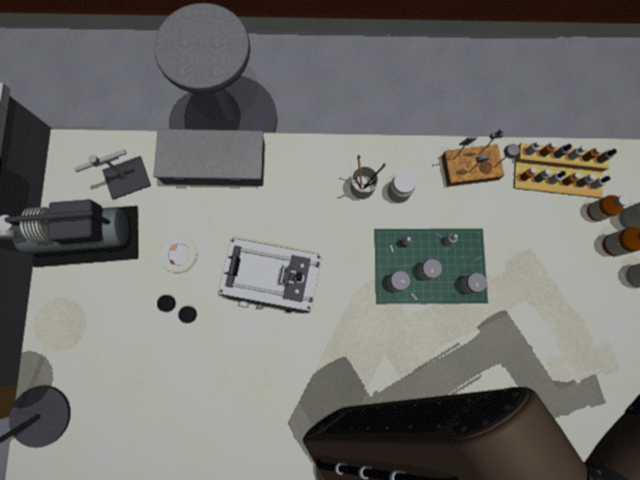

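View pics/side0.png

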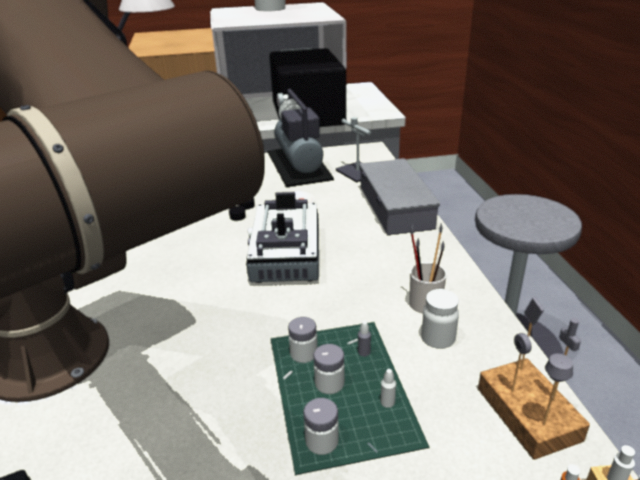

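The top view shows the mat at (375-487, 229-303), with three grey lids at (399,281), (430,268) and (475,283) and droppers at (406,240) and (452,238). The shaker is around (270,275), with the fixed jaw on the left (232,262) and the handle near (297,275). The side view agrees. I'll zoom in on both.

```bash
cat > h.py <<'E'
import numpy as np, cv2, math
def ray(c,u,v):
    f=240/math.tan(math.radians(c["fovy"]/2)); P=np.array(c["pose"])
    d=np.array([(u-c["cx"])/f,-(v-c["cy"])/f,-1.]); return P[:3,3],P[:3,:3]@d
def onz(c,u,v,z):
    o,d=ray(c,u,v); return o+d*(z-o[2])/d[2]
def proj(c,p):
    f=240/math.tan(math.radians(c["fovy"]/2)); P=np.array(c["pose"])
    q=P[:3,:3].T@(np.array(p)-P[:3,3]); return c["cx"]+f*q[0]/-q[2], c["cy"]-f*q[1]/-q[2]
def tri(rays):
    A=np.zeros((3,3));b=np.zeros(3)
    for o,d in rays:
        d=d/np.linalg.norm(d);M=np.eye(3)-np.outer(d,d);A+=M;b+=M@o
    return np.linalg.solve(A,b)
E
python3 - <<'E'
import cv2
t=cv2.imread("pics/top0.png"); s=cv2.imread("pics/side0.png")
cv2.imwrite("pics/z1.png",cv2.resize(t[220:315,210:340],None,fx=6,fy=6,interpolation=cv2.INTER_CUBIC))
cv2.imwrite("pics/z2.png",cv2.resize(t[220:312,370:495],None,fx=6,fy=6,interpolation=cv2.INTER_CUBIC))
cv2.imwrite("pics/z3.png",cv2.resize(s[185:290,235:335],None,fx=5,fy=5,interpolation=cv2.INTER_CUBIC))
E
```

```text
(no output)
```

View pics/z1.png

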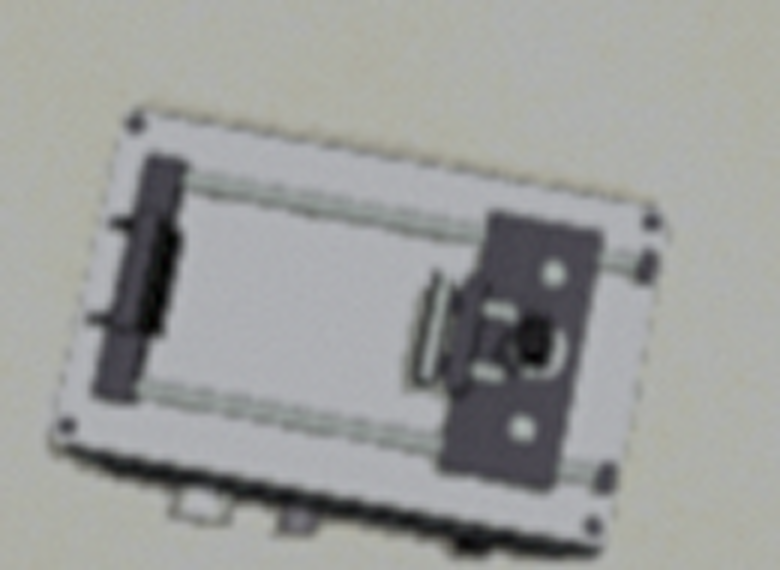

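View pics/z2.png

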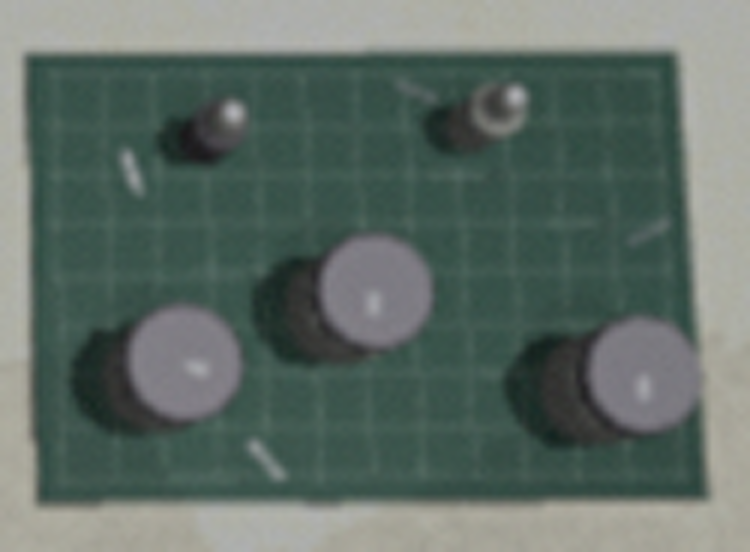

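View pics/z3.png

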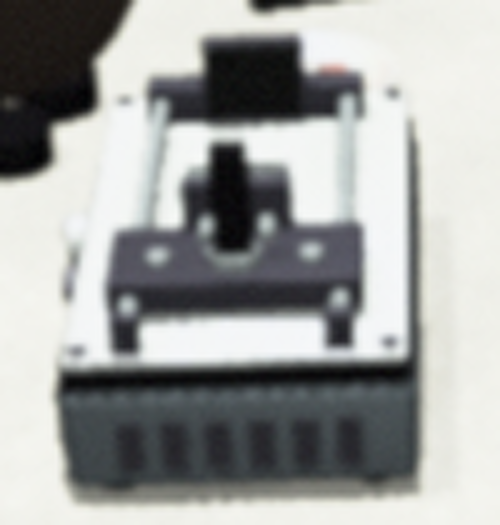

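```bash
cat > m1.py <<'E'
from plant import *; from h import *
import cv2
c=capture("top"); sd=capture("side")
im=c["image"].astype(int)
# lids: mask not green & bright
sub=cv2.resize(c["image"][220:312,370:495],None,fx=6,fy=6,interpolation=cv2.INTER_CUBIC).astype(int)
m=((sub[:,:,0]-sub[:,:,1]>-12)&(sub.sum(2)>290)).astype(np.uint8)
n,l,st,ce=cv2.connectedComponentsWithStats(m)
for i in range(1,n):
    if 6000<st[i,4]<20000:
        cn=max(cv2.findContours((l==i).astype(np.uint8),0,1)[0],key=cv2.contourArea)
        (x,y),r=cv2.minEnclosingCircle(cn); mo=cv2.moments(cn)
        x2,y2=mo['m10']/mo['m00'],mo['m01']/mo['m00']
        print("lid",st[i],x,y,r,x2,y2)
        u,v=(x2+.5)/6-.5+370,(y2+.5)/6-.5+220
        p=onz(c,u,v,.075); q=onz(c,u+r/6,v,.075); print("  ",u,v,p.round(4),"rad",np.linalg.norm(p-q).round(4), "side px",proj(sd,p))
Z=lambda x,y:((x+.5)/6-.5+210,(y+.5)/6-.5+220)
S=[onz(c,*Z(*a),.085) for a in [(136,124),(652,222),(592,526),(67,428)]]
print(np.round(S,4)); ctr=np.mean(S,0); print("ctr",ctr)
e=lambda a:math.degrees(math.atan2(a[1],a[0]))
print("y dir angles",e(S[0]-S[1]),e(S[3]-S[2]),"x dir",e(S[0]-S[3]),e(S[1]-S[2]), [np.linalg.norm(S[i]-S[i-1]) for i in range(4)])
C=[onz(c,*Z(*a),.085) for a in [(136,103),(668,203),(608,550),(50,442)]]
print("corners",np.round(C,4),np.mean(C,0), [np.linalg.norm(C[i]-C[i-1]) for i in range(4)],e(C[0]-C[1]),e(C[3]-C[2]),e(C[0]-C[3]),e(C[1]-C[2]))
h=onz(c,*Z(533,332),.168); print("handle",h, "from side", onz(sd,(227.5+.5)/5-.5+235,(149+.5)/5-.5+185,.168))
E
python3 m1.py
```

```text
lid [ 322  236  110  111 9722] 376.90765380859375 290.3805236816406 57.170711517333984 376.6672069434278 290.3372198403569
   432.361201157238 267.9728699733928 [ 0.5336 -0.1899  0.075 ] rad 0.0261 side px (np.float64(329.2118327282302), np.float64(352.9549029570866))
lid [ 130  305  112  113 9999] 185.23692321777344 361.9252014160156 58.177459716796875 185.12647183396865 361.66600592969075
   400.43774530566145 279.8610009882818 [ 0.4995 -0.102   0.075 ] rad 0.0264 side px (np.float64(302.65128002966867), np.float64(323.88076381742803))
[[0.5998 0.3594 0.085 ]
 [0.5583 0.1229 0.085 ]
 [0.4209 0.1474 0.085 ]
 [0.4606 0.3833 0.085 ]]
ctr [0.50989597 0.25324828 0.085     ]
y dir angles 80.06577572376663 80.4437771793569 x dir -9.74877631019845 -10.107210563079416 [np.float64(0.14120137587673756), np.float64(0.24011756582079982), np.float64(0.13962290154363427), np.float64(0.2392442037878364)]
corners [[0.6096 0.3599 0.085 ]
 [0.5672 0.1158 0.085 ]
 [0.4104 0.1401 0.085 ]
 [0.4542 0.3906 0.085 ]] [0.5103499  0.25157056 0.085     ] [np.float64(0.15832542714324582), np.float64(0.2477899526126018), np.float64(0.15866898830035242), np.float64(0.2543063850244928)] 80.16100125854383 80.0796603305183 -11.171262682730305 -8.815195747395439
handle [0.49726375 0.17228424 0.168     ] from side [0.49422986 0.16659925 0.168     ]
```

```bash
cat >> h.py <<'E'
from scipy.spatial.transform import Rotation as Rn
def Rt(s): return Rn.from_euler('xyz',s["eef_rot"],degrees=True).as_matrix()
def go(s,target,jawang):
    "print tool-frame delta (jawang deg: wanted world angle of tool y, mod 180)"
    R=Rt(s); p=np.array(s["tcp_pos"]); d=R.T@(np.array(target)-p)
    a=math.degrees(math.atan2(R[1,1],R[0,1])); w=(jawang-a+90)%180-90
    # roll about tool x (points down): +roll turns y toward z
    sgn=1 if R[2,0]>0 else -1
    print("tcp",p.round(4),"x",R[:,0].round(3),"y",R[:,1].round(3),"z",R[:,2].round(3),"jawang",round(a,2))
    print("tool delta",d.round(4),"roll needed rad",round(math.radians(w)*sgn,4),"F",np.round(s["contact_force"],2),"w",round(s["gripper_width"],4),"t",s["time_s"],"j",np.round(s["joints"],1))
E
python3 - <<'E'
from plant import *; from h import *
c=dict(capture("top")); sd=capture("side")
Z=lambda x,y:((x+.5)/6-.5+370,(y+.5)/6-.5+220)
p3=onz(c,*Z(643,375),.075); print("P3",p3.round(4),proj(sd,p3))
print("drop",onz(c,*Z(226,118),.06),onz(c,*Z(502,108),.06))
print("mat",[onz(c,*Z(*a),.003).round(4) for a in[(27,55),(675,53),(706,497),(38,500)]])
Z1=lambda x,y:((x+.5)/6-.5+210,(y+.5)/6-.5+220)
a,b=onz(c,*Z1(180,240),.085),onz(c,*Z1(158,333),.085)
print("fixed foot",a,b,(a+b)/2,np.linalg.norm(a-b))
th=math.radians(-9.9); R=np.array([[math.cos(th),-math.sin(th)],[math.sin(th),math.cos(th)]])
ctr=np.array([.510,.2525])
for n,q in (("ff",((a+b)/2)[:2]),("handle",np.array([.4955,.170])),("padtop",onz(c,*Z1(430,330),.085+.045)[:2])): print(n,R.T@(q-ctr))
go(get_state(),[p3[0],p3[1],.2],-10)
E
```

```text
P3 [ 0.4968 -0.3097  0.075 ] (np.float64(320.7859107764779), np.float64(408.6608649384401))
drop [ 0.61565696 -0.12562483  0.06      ] [ 0.62258422 -0.25477421  0.06      ]
mat [array([ 0.657 , -0.0398,  0.003 ]), array([ 0.6634, -0.3575,  0.003 ]), array([ 0.4471, -0.3617,  0.003 ]), array([ 0.4405, -0.0438,  0.003 ])]
fixed foot [0.54651992 0.33677359 0.085     ] [0.50399758 0.34467683 0.085     ] [0.52525875 0.34072521 0.085     ] 0.04325055080435845
ff [-0.00013695  0.0895349 ]
handle [-9.99344562e-05 -8.37644914e-02]
padtop [-0.00209569 -0.03472843]
tcp [ 0.1903 -0.6475  0.2263] x [-0.  0. -1.] y [-0.282  0.959  0.   ] z [ 0.959  0.282 -0.   ] jawang 106.38
tool delta [0.0264 0.2376 0.3894] roll needed rad -1.1104 F [ 1.16 -0.12  0.32] w 0.0876 t 0.35 j [-57.1  20.6   0.7  -0.  -70.1 -16.5]
```

```bash
python3 -m creep '{"jaw":[-1,-1,-1,-1,-1,-1,-1,-1,-1,-1],"translation":[[0,0,0],[0,0,0],[0,0,0],[0,0,0],[0,0,0],[0,0,0],[0,0,0],[0,0,0],[0,0,0],[0,0,0]],"roll":[-0.11,-0.148,-0.148,-0.148,-0.148,-0.148,-0.148,-0.112,0,0]}' 15
python3 - <<'E'
from plant import *; from h import *
go(get_state(),[.4968,-.3097,.12],-10)
E
```

```text
time_s: 1.35
tcp_pos: [0.1903, -0.6476, 0.2266]
eef_rot: [-54.4, 90.0, 25.4]
contact_force: [-0.1, 0.5, -0.0]
gripper_width: 0.0878
tcp [ 0.1903 -0.6476  0.2266] x [ 0.  0. -1.] y [-0.984  0.177 -0.   ] z [0.177 0.984 0.   ] jawang 169.78
tool delta [ 0.1066 -0.2417  0.3869] roll needed rad -0.0039 F [-0.06  0.45 -0.03] w 0.0878 t 1.35 j [-57.1  20.5   0.7  -0.  -70.1  46.9]
```

```bash
python3 -m creep '{"jaw":[-1,-1,-1,-1,-1,-1,-1,-1,-1,-1],"translation":[[0.005,-0.018,0.028],[0.005,-0.027,0.042],[0.005,-0.027,0.043],[0.005,-0.027,0.043],[0.005,-0.027,0.043],[0.005,-0.027,0.043],[0.005,-0.027,0.043],[0.005,-0.027,0.043],[0.005,-0.023,0.037],[0.005,-0.0117,0.0219]],"roll":[0,0,0,0,0,0,0,0,0,0]}'
python3 - <<'E'
from plant import *; from h import *
s=get_state(); go(s,[.4968,-.3097,.12],-10)
c=capture("wrist"); cv2.imwrite("pics/w1.png",c["image"][:,:,::-1])
E
```

```text
time_s: 2.35
tcp_pos: [0.4936, -0.311, 0.1772]
eef_rot: [-93.9, 89.9, -14.0]
contact_force: [-0.6, 0.2, 0.6]
gripper_width: 0.0875
tcp [ 0.4936 -0.311   0.1772] x [ 0.001 -0.    -1.   ] y [-0.985  0.175 -0.001] z [ 0.175  0.985 -0.   ] jawang 169.92
tool delta [ 0.0572 -0.0029  0.0019] roll needed rad -0.0015 F [-0.57  0.25  0.64] w 0.0875 t 2.35 j [-13.   14.1 -15.2   0.  -60.6   2.9]
```

View pics/w1.png

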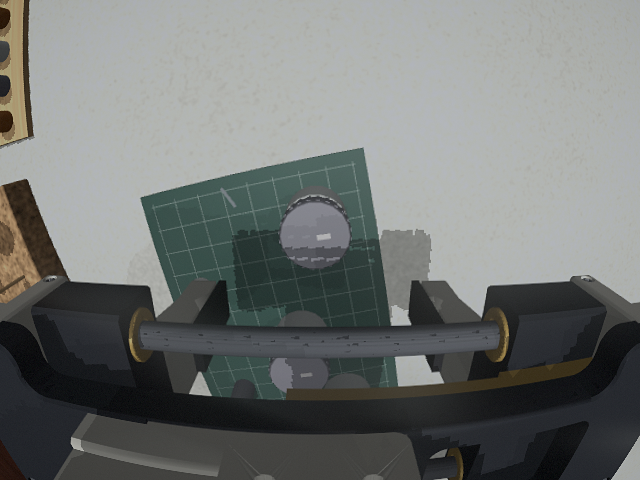

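```bash
cat >> h.py <<'E'
def wray(c,s,u,v):
    f=240/math.tan(math.radians(c["fovy"]/2)); dx,dy=u-c["cx"],v-c["cy"]; r=math.hypot(dx,dy); t=r/f
    d=np.array([math.sin(t)*dx/max(r,1e-9),-math.sin(t)*dy/max(r,1e-9),-math.cos(t)])
    T=np.array(c["tool_from_camera"]); R=Rt(s); return np.array(s["tcp_pos"])+R@T[:3,3], R@T[:3,:3]@d
def wonz(c,s,u,v,z):
    o,d=wray(c,s,u,v); return o+d*(z-o[2])/d[2]
def wproj(c,s,p):
    f=240/math.tan(math.radians(c["fovy"]/2)); T=np.array(c["tool_from_camera"]); R=Rt(s)
    q=T[:3,:3].T@(R.T@(np.array(p)-np.array(s["tcp_pos"]))-T[:3,3]); q=q*[1,-1,-1]
    n=math.hypot(q[0],q[1]); t=math.atan2(n,q[2]); return c["cx"]+f*t*q[0]/n, c["cy"]+f*t*q[1]/n
E
python3 - <<'E'
from plant import *; from h import *
s=get_state(); c=capture("wrist")
print("tcp px",wproj(c,s,s["tcp_pos"]))
for p in ([.4968,-.3097,.075],[.5336,-.1899,.075],[.4995,-.102,.075]): print(p,wproj(c,s,p))
print(wonz(c,s,315,235,.075),wonz(c,s,299,371,.075))
E
```

```text
tcp px (np.float64(318.96246942269363), np.float64(297.97787001563313))
[0.4968, -0.3097, 0.075] (np.float64(315.57402124603897), np.float64(235.9753668685453))
[0.5336, -0.1899, 0.075] (np.float64(298.2623549690795), np.float64(372.9414805789032))
[0.4995, -0.102, 0.075] (np.float64(350.07197924271225), np.float64(434.16564905120026))
[ 0.49708172 -0.31050552  0.075     ] [ 0.53252963 -0.19193815  0.075     ]
```

The wrist and top views agree on the -y pot to within 1 mm. I'll descend on it now.

```bash
python3 -m creep '{"jaw":[-1,-1,-1,-1,-1,-1,-1,-1,-1,1],"translation":[[0.01,-0.003,0.0015],[0.025,0,0],[0.03,0,0],[0.03,0,0],[0.025,0,0],[0.015,0,0],[0.013,0,0],[0,0,0],[0,0,0],[0,0,0]],"roll":[0,0,0,0,0,0,0,0,0,0]}' 15
python3 - <<'E'
from plant import *; from h import *
go(get_state(),[.4968,-.3097,.029],-10)
E
python3 -m creep '{"jaw":[1,1,1,1,1,1,1,1,1,1],"translation":[[0,0,0],[0,0,0],[0,0,0],[0,0,0],[0,0,0],[0,0,0],[0,0,0],[0,0,0],[0,0,0],[0,0,0]],"roll":[0,0,0,0,0,0,0,0,0,0]}'
python3 - <<'E'
from plant import *; from h import *
go(get_state(),[.4968,-.3097,.029],-10)
E
```

```text
time_s: 3.45
tcp_pos: [0.4953, -0.3128, 0.0302]
eef_rot: [-100.0, 89.9, -20.0]
contact_force: [-0.2, 1.1, 0.1]
gripper_width: 0.0837
tcp [ 0.4953 -0.3128  0.0302] x [ 0.002 -0.001 -1.   ] y [-0.985  0.174 -0.002] z [ 0.174  0.985 -0.   ] jawang 169.95
tool delta [ 0.0012 -0.001   0.0033] roll needed rad -0.0008 F [-0.15  1.09  0.14] w 0.0837 t 3.45 j [-13.2  23.5 -24.1   0.  -42.3   3.1]
time_s: 4.45
tcp_pos: [0.4951, -0.3125, 0.0296]
eef_rot: [-100.7, 89.9, -20.7]
contact_force: [0.8, 1.7, 4.3]
gripper_width: 0.054
tcp [ 0.4951 -0.3125  0.0296] x [ 0.001 -0.    -1.   ] y [-0.985  0.174 -0.001] z [ 0.174  0.985 -0.   ] jawang 169.99
tool delta [ 0.0006 -0.0012  0.003 ] roll needed rad -0.0002 F [0.82 1.73 4.31] w 0.054 t 4.45 j [-13.1  23.6 -24.1   0.  -42.3   3.1]
```

```bash
cat > f.py <<'E'
from plant import *; from h import *
import sys
F=[]
for i in range(int(sys.argv[1])):
    capture("wrist"); s=get_state(); F.append(list(s["contact_force"])+list(s["moment"]))
F=np.array(F); print("mean F,M",F.mean(0).round(3),"sd",F.std(0).round(3)[:3],"tcp",np.round(s["tcp_pos"],4),"w",s["gripper_width"],"t",s["time_s"])
E
python3 -m creep '{"jaw":[1,1,1,1,1,1,1,1,1,1],"translation":[[-0.004,0,0],[-0.008,0,0],[-0.012,0,0],[-0.01,0,0],[-0.006,0,0],[0,0,0],[0,0,0],[0,0,0],[0,0,0],[0,0,0]],"roll":[0,0,0,0,0,0,0,0,0,0]}'
python3 f.py 6
```

```text
time_s: 5.45
tcp_pos: [0.4944, -0.3123, 0.0688]
eef_rot: [84.6, 90.0, 164.5]
contact_force: [-0.1, 0.7, -1.2]
gripper_width: 0.0546
mean F,M [-0.086  0.475 -2.151  0.034  0.103 -0.01 ] sd [0.309 0.517 0.165] tcp [ 0.4946 -0.3124  0.0691] w 0.054273668376412704 t 5.75
```

The pot pulls about 2.15 N downward once lifted, roughly 0.22 kg, against at most 0.6 N for a used-up one, so this is the full pot. I'll carry it to the shaker and re-measure on the way.

```bash
python3 -m creep '{"jaw":[1,1,1,1,1,1,1,1,1,1],"translation":[[-0.03,0,0],[-0.045,0,0],[-0.04,0.003,0.02],[-0.03,0.004,0.035],[-0.02,0.006,0.042],[-0.006,0.006,0.045],[0,0.006,0.045],[0,0.006,0.045],[0,0.006,0.045],[0,0.006,0.045]],"roll":[0,0,0,0,0,0,0,0,0,0]}'
python3 - <<'E'
from plant import *; from h import *
go(get_state(),[.5189,.3033,.24],-10)
E
```

```text
time_s: 6.75
tcp_pos: [0.508, 0.014, 0.2405]
eef_rot: [-50.9, 90.0, 29.0]
contact_force: [1.7, -0.5, -2.5]
gripper_width: 0.0542
tcp [0.508  0.014  0.2405] x [ 0.001  0.    -1.   ] y [-0.985  0.174 -0.001] z [0.174 0.985 0.001] jawang 169.97
tool delta [0.0006 0.0396 0.2868] roll needed rad -0.0005 F [ 1.71 -0.45 -2.45] w 0.0542 t 6.75 j [ 23.8   4.1 -18.8  -0.  -67.1 -33.8]
```

```bash
python3 -m creep '{"jaw":[1,1,1,1,1,1,1,1,1,1],"translation":[[0,0.006,0.045],[0,0.006,0.045],[0,0.006,0.045],[0,0.006,0.045],[0,0.006,0.04],[0,0.005,0.032],[0,0.003,0.02],[0,0.002,0.012],[0,0,0.004],[0,0,0]],"roll":[0,0,0,0,0,0,0,0,0,0]}'
python3 f.py 3
python3 - <<'E'
from plant import *; from h import *
s=get_state(); go(s,[.5189,.3033,.24],-10)
c=capture("wrist"); cv2.imwrite("pics/w2.png",c["image"][:,:,::-1])
t=capture("top"); cv2.imwrite("pics/t2.png",t["image"][:,:,::-1])
for p in ([.5253,.3407,.085],[.5194,.3062,.085],[.4955,.17,.168]): print(wproj(c,s,p))
E
```

```text
time_s: 7.75
tcp_pos: [0.5192, 0.3023, 0.2401]
eef_rot: [149.6, 90.0, -130.5]
contact_force: [0.3, -1.0, -2.1]
gripper_width: 0.0547
mean F,M [-0.043 -0.134 -1.857  0.008  0.076 -0.022] sd [0.415 0.279 0.287] tcp [0.5193 0.3016 0.2404] w 0.054083840881324535 t 7.9
tcp [0.5193 0.3016 0.2404] x [ 0.  0. -1.] y [-0.985  0.175 -0.   ] z [0.175 0.985 0.   ] jawang 169.91
tool delta [0.0004 0.0006 0.0016] roll needed rad -0.0016 F [-0.41  0.26 -2.2 ] w 0.0541 t 7.9 j [ 48.8  13.1  -7.9   0.  -69.  -58.9]
(np.float64(319.55935477937976), np.float64(260.3832450484146))
(np.float64(319.35835975775376), np.float64(222.84615402980629))
(np.float64(319.47639489092046), np.float64(39.599682583395804))
```

View pics/w2.png

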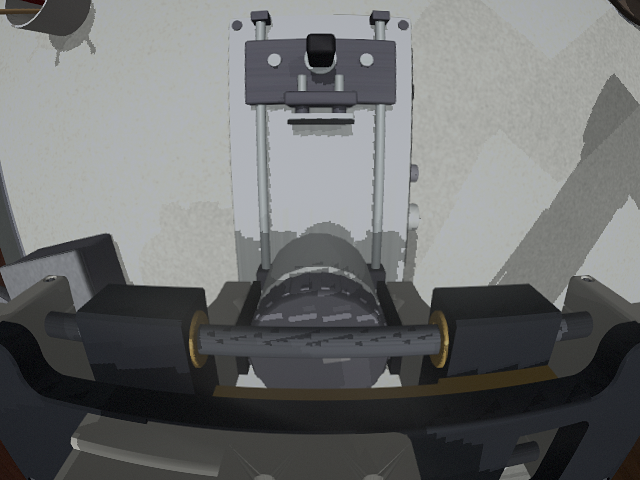

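```bash
python3 -m creep '{"jaw":[1,1,1,1,1,1,1,1,1,1],"translation":[[0.01,0,0.0015],[0.02,0,0],[0.025,0,0],[0.025,0,0],[0.02,0,0],[0.012,0,0],[0.006,0,0],[0.004,0,0],[0.002,0,0],[0,0,0]],"roll":[0,0,0,0,0,0,0,0,0,0]}'
python3 f.py 2
python3 -m creep '{"jaw":[1,1,1,1,1,1,1,1,1,1],"translation":[[0.001,0,0],[0.001,0,0],[0.001,0,0],[0.001,0,0],[0,0,0],[0,0,0],[0,0,0],[0,0,0],[0,0,0],[0,0,0]],"roll":[0,0,0,0,0,0,0,0,0,0]}'
python3 f.py 2
```

```text
time_s: 9.0
tcp_pos: [0.5197, 0.3044, 0.1167]
eef_rot: [-36.4, 90.0, 43.6]
contact_force: [-0.4, 0.4, -1.8]
gripper_width: 0.0543
mean F,M [ 0.111  0.773 -2.38   0.071  0.113 -0.023] sd [0.138 0.195 0.357] tcp [0.5197 0.3045 0.1169] w 0.05425722915648922 t 9.1
time_s: 10.1
tcp_pos: [0.5194, 0.3042, 0.1122]
eef_rot: [-54.7, 90.0, 25.3]
contact_force: [0.4, -0.4, -2.4]
gripper_width: 0.0542
mean F,M [ 0.507  0.455 -2.212 -0.007  0.116  0.019] sd [0.281 0.192 0.776] tcp [0.5194 0.3042 0.1122] w 0.05412391129564077 t 10.2
```

```bash
python3 -m creep '{"jaw":[1,1,1,1,1,1,1,1,1,1],"translation":[[0.0005,0,0],[0.0005,0,0],[0,0,0],[0,0,0],[0,0,0],[0,0,0],[0,0,0],[0,0,0],[0,0,0],[0,0,0]],"roll":[0,0,0,0,0,0,0,0,0,0]}'
python3 f.py 3
```

```text
time_s: 11.2
tcp_pos: [0.5194, 0.3043, 0.1115]
eef_rot: [-53.8, 90.0, 26.2]
contact_force: [-2.0, -0.9, 5.4]
gripper_width: 0.0542
mean F,M [-2.978 -1.38   5.511 -0.264  1.172 -0.025] sd [0.092 0.579 0.327] tcp [0.5194 0.3043 0.1115] w 0.054178121363532485 t 11.35
```

The pot touched down: the vertical force flipped from -2.2 to +5.5 N at TCP z 0.1115, matching the platform height. I'll release and rise.

```bash
python3 -m creep '{"jaw":[-1,-1,-1,-1,-1,-1,-1,-1,-1,-1],"translation":[[0,0,0],[0,0,0],[0,0,0],[0,0,0],[0,0,0],[-0.005,0,0],[-0.015,0,0],[-0.03,0,0],[-0.035,0,0],[-0.025,0,0]],"roll":[0,0,0,0,0,0,0,0,0,0]}'
python3 - <<'E'
from plant import *; from h import *
s=get_state(); go(s,[.5189,.3033,.24],-10)
c=capture("wrist"); cv2.imwrite("pics/w3.png",c["image"][:,:,::-1])
E
python3 - <<'E'
from plant import *; from h import *
for n in ("top","side"):
    t=capture(n); cv2.imwrite(f"pics/{n}3.png",t["image"][:,:,::-1])
E
```

```text
time_s: 12.35
tcp_pos: [0.5199, 0.3045, 0.224]
eef_rot: [-46.4, 89.9, 33.6]
contact_force: [0.6, -0.1, 0.3]
gripper_width: 0.0879
tcp [0.5199 0.3045 0.224 ] x [ 0.002  0.001 -1.   ] y [-0.985  0.174 -0.002] z [0.174 0.985 0.002] jawang 169.99
tool delta [-0.016   0.0008 -0.0014] roll needed rad -0.0001 F [ 0.6  -0.13  0.26] w 0.0879 t 12.35 j [ 48.9  13.8  -9.2   0.  -66.9 -59. ]
```

View pics/w3.png

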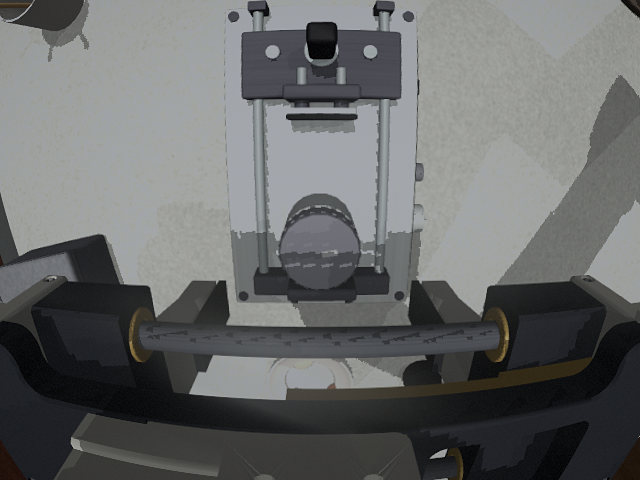

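View pics/side3.png

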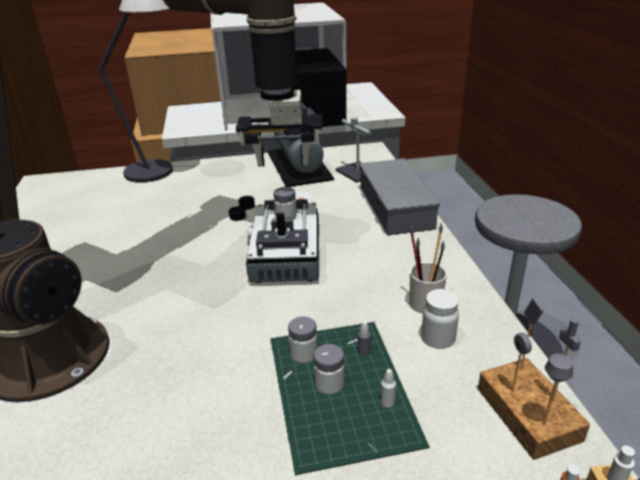

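```bash
python3 - <<'E'
from plant import *; from h import *
import cv2
im=cv2.imread("pics/w3.png"); cv2.imwrite("pics/w3z.png",cv2.resize(im[0:140,230:430],None,fx=4,fy=4,interpolation=cv2.INTER_CUBIC))
s=get_state(); c=capture("wrist")
th=math.radians(-9.9); R=np.array([[math.cos(th),-math.sin(th)],[math.sin(th),math.cos(th)]]); ctr=np.array([.510,.2525])
p=wonz(c,s,320,249,.157); print(p, R.T@(p[:2]-ctr)); p=wonz(c,s,320,249+40,.157); print(p, R.T@(p[:2]-ctr))
E
```

```text
[0.51928299 0.30360564 0.157     ] [0.00035821 0.05194066]
[0.52413714 0.3314617  0.157     ] [0.00035081 0.08021649]
```

View pics/w3z.png

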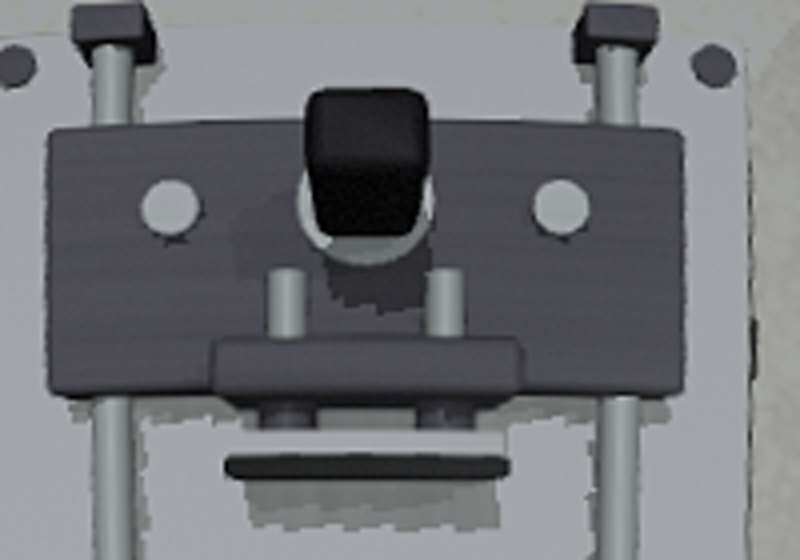

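```bash
python3 - <<'E'
from plant import *; from h import *
s=get_state(); c=capture("wrist")
th=math.radians(-9.9); R=np.array([[math.cos(th),-math.sin(th)],[math.sin(th),math.cos(th)]]); ctr=np.array([.510,.2525])
for n,u,v,z in(("rear",321.7,22.5,.168),("front",321.7,39.5,.168),("pad",322,119.5,.130)):
    p=wonz(c,s,u,v,z); print(n,p, R.T@(p[:2]-ctr))
# target behind handle: shaker (0,-0.130)
for y in(-.125,-.13): 
    q=ctr+R@np.array([0,y]); print(y,q)
q=ctr+R@np.array([0,-.125]); go(s,[q[0],q[1],.20],-9.9)
E
```

```text
rear [0.49361737 0.16712178 0.168     ] [-0.00145968 -0.08692353]
front [0.49542265 0.17733553 0.168     ] [-0.00143733 -0.07655149]
pad [0.50286711 0.22269841 0.13      ] [-0.00190291 -0.03058418]
-0.125 [0.48850886 0.12936133]
-0.13 [0.48764922 0.12443579]
tcp [0.5194 0.3044 0.2219] x [ 0.001  0.001 -1.   ] y [-0.985  0.174 -0.001] z [0.174 0.985 0.001] jawang 169.97
tool delta [ 2.170e-02 -1.000e-04 -1.778e-01] roll needed rad -0.0023 F [-1.01  0.16 -0.38] w 0.0878 t 12.55 j [ 48.9  13.9  -9.4  -0.  -66.7 -59. ]
```

```bash
python3 -m creep '{"jaw":[1,1,1,1,1,1,1,1,1,1],"translation":[[0,0,-0.02],[0,0.001,-0.035],[0,0,-0.045],[0,0,-0.035],[0,0,-0.02],[0,0,-0.01],[0.01,0,0],[0.03,0,0],[0.03,0,0],[0.02,0,0]],"roll":[0,0,0,0,0,0,0,0,0,0]}' 15
python3 f.py 2
python3 - <<'E'
from plant import *; from h import *
s=get_state()
c=capture("wrist"); cv2.imwrite("pics/w4.png",c["image"][:,:,::-1])
th=math.radians(-9.9); R=np.array([[math.cos(th),-math.sin(th)],[math.sin(th),math.cos(th)]]); ctr=np.array([.510,.2525])
print(R.T@(np.array(s["tcp_pos"])[:2]-ctr)); q=ctr+R@np.array([-.0012,-.112]); go(s,[q[0],q[1],.125],-9.9)
E
```

```text
time_s: 13.6
tcp_pos: [0.4889, 0.1422, 0.1283]
eef_rot: [126.4, 89.9, -153.7]
contact_force: [-0.2, -0.5, 0.1]
gripper_width: 0.0131
mean F,M [-0.859 -0.785 -1.103 -0.039  0.287 -0.034] sd [0.345 0.07  1.127] tcp [0.4879 0.1416 0.1275] w 0.0050312891708989725 t 13.7
[-0.00272034 -0.11309616]
tcp [0.4879 0.1416 0.1275] x [-0.006 -0.003 -1.   ] y [-0.985  0.174  0.005] z [ 0.174  0.985 -0.004] jawang 169.98
tool delta [ 0.0025 -0.0015  0.0011] roll needed rad -0.002 F [-0.51 -0.86  0.02] w 0.005 t 13.7 j [ 38.3  10.3 -27.7  -0.1 -52.4 -48.3]
```

View pics/w4.png

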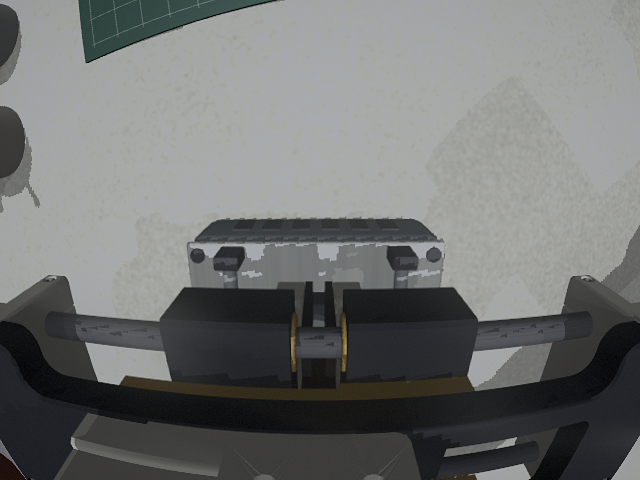

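```bash
python3 -m creep '{"jaw":[1,1,1,1,1,1,1,1,1,1],"translation":[[0,-0.0015,0.003],[0,0,0.004],[0,0,0.004],[0,0,0.004],[0,0,0.004],[0,0,0.005],[0,0,0.005],[0,0,0.005],[0,0,0.005],[0,0,0.005]],"roll":[0,0,0,0,0,0,0,0,0,0]}'
cat > g.py <<'E'
from plant import *; from h import *
import sys
th=math.radians(-9.9); R=np.array([[math.cos(th),-math.sin(th)],[math.sin(th),math.cos(th)]]); ctr=np.array([.510,.2525])
F=[]
for i in range(int(sys.argv[1])):
    if i: capture("side")
    s=get_state(); F.append(R.T@np.array(s["contact_force"])[:2])
print("F shaker each",np.round(F,2).tolist(),"mean",np.mean(F,0).round(2)); print("TCP shaker",(R.T@(np.array(s["tcp_pos"])[:2]-ctr)).round(4),"z",s["tcp_pos"][2],"t",s["time_s"])
E
python3 g.py 3
python3 -m creep '{"jaw":[1,1,1,1,1,1,1,1,1,1],"translation":[[0,0,0.002],[0,0,0.002],[0,0,0.002],[0,0,0.002],[0,0,0.002],[0,0,0.002],[0,0,0.002],[0,0,0.002],[0,0,0.002],[0,0,0.002]],"roll":[0,0,0,0,0,0,0,0,0,0]}'
python3 g.py 3
```

```text
time_s: 14.75
tcp_pos: [0.4991, 0.1843, 0.1322]
eef_rot: [-141.9, 89.9, -62.0]
contact_force: [1.0, -7.3, 4.4]
gripper_width: 0.0006
F shaker each [[2.24, -6.99], [0.7, -4.58], [0.84, -3.38]] mean [ 1.26 -4.98]
TCP shaker [ 0.0009 -0.0684] z 0.13194508311301556 t 14.85
time_s: 15.85
tcp_pos: [0.5024, 0.2039, 0.1318]
eef_rot: [-155.9, 89.9, -75.9]
contact_force: [0.8, -6.9, 5.6]
gripper_width: 0.0006
F shaker each [[1.95, -6.63], [0.89, -5.38], [1.41, -4.86]] mean [ 1.42 -5.62]
TCP shaker [ 0.0008 -0.0489] z 0.13176706198015287 t 15.95
```

```bash
python3 -m creep '{"jaw":[1,1,1,1,1,1,1,1,1,1],"translation":[[0,0,0.001],[0,0,0.001],[0,0,0.001],[0,0,0.001],[0,0,0.001],[0,0,0.001],[0,0,0.001],[0,0,0.001],[0,0,0.001],[0,0,0.001]],"roll":[0,0,0,0,0,0,0,0,0,0]}'
python3 g.py 2
python3 -m creep '{"jaw":[1,1,1,1,1,1,1,1,1,1],"translation":[[0,0,0.0005],[0,0,0.0005],[0,0,0.0005],[0,0,0.0005],[0,0,0.0005],[0,0,0.0005],[0,0,0.0005],[0,0,0.0005],[0,0,0.0005],[0,0,0.0005]],"roll":[0,0,0,0,0,0,0,0,0,0]}'
python3 g.py 2
```

```text
time_s: 16.95
tcp_pos: [0.5039, 0.2133, 0.1317]
eef_rot: [-175.7, 89.9, -95.7]
contact_force: [-0.5, -7.3, 5.4]
gripper_width: 0.0007
F shaker each [[0.81, -7.28], [-0.11, -6.81]] mean [ 0.35 -7.05]
TCP shaker [ 0.0008 -0.0395] z 0.13174234009560934 t 17.0
time_s: 18.0
tcp_pos: [0.5045, 0.217, 0.1318]
eef_rot: [174.4, 89.8, -105.6]
contact_force: [0.6, -13.4, 7.8]
gripper_width: 0.0005
F shaker each [[2.93, -13.07], [2.7, -12.22]] mean [  2.81 -12.65]
TCP shaker [ 0.0007 -0.036 ] z 0.13175241732720835 t 18.05
```

```bash
python3 - <<'E'
from plant import *; from h import *
t=capture("top")["image"][:,:,::-1]; s=capture("side")["image"][:,:,::-1]; w=capture("wrist")["image"][:,:,::-1]
a=cv2.resize(t[225:320,210:340],None,fx=4,fy=4,interpolation=cv2.INTER_CUBIC)
b=cv2.resize(s[165:290,235:335],(288,380),interpolation=cv2.INTER_CUBIC)
b=cv2.resize(s[165:290,235:335],None,fx=3.04,fy=3.04,interpolation=cv2.INTER_CUBIC)
cv2.imwrite("pics/c5.png",np.hstack([a[:380,:480],b[:380,:300]])); cv2.imwrite("pics/w5.png",w)
E
```

```text
(no output)
```

View pics/c5.png

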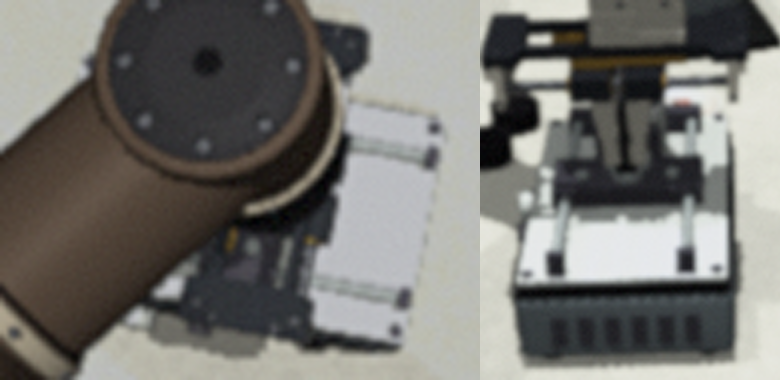

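```bash
python3 -m creep '{"jaw":[1,1,1,1,1,1,1,1,1,1],"translation":[[0,0,0],[0,0,0],[0,0,0],[0,0,0],[0,0,0],[0,0,0.0003],[0,0,0.0003],[0,0,0.0003],[0,0,0.0003],[0,0,0.0003]],"roll":[0,0,0,0,0,0,0,0,0,0]}'
python3 g.py 2
```

```text
time_s: 19.2
tcp_pos: [0.5047, 0.2178, 0.1317]
eef_rot: [172.1, 89.7, -108.0]
contact_force: [0.5, -15.1, 7.1]
gripper_width: 0.0004
F shaker each [[3.13, -14.75], [2.65, -14.25]] mean [  2.89 -14.5 ]
TCP shaker [ 0.0007 -0.035 ] z 0.13173027092602096 t 19.25
```

```bash
python3 -m creep '{"jaw":[1,1,1,1,1,1,1,1,1,1],"translation":[[0,0,0.0003],[0,0,0.0003],[0,0,0.0003],[0,0,0.0003],[0,0,0],[0,0,0],[0,0,0],[0,0,0],[0,0,0],[0,0,0]],"roll":[0,0,0,0,0,0,0,0,0,0]}'
python3 g.py 4
```

```text
time_s: 20.25
tcp_pos: [0.5048, 0.2187, 0.1318]
eef_rot: [171.9, 89.7, -108.2]
contact_force: [1.0, -14.6, 8.5]
gripper_width: 0.0007
F shaker each [[3.5, -14.18], [3.43, -14.95], [3.23, -15.67], [4.29, -15.08]] mean [  3.61 -14.97]
TCP shaker [ 0.0007 -0.0343] z 0.13174442785783885 t 20.4
```

```bash
python3 -m creep '{"jaw":[1,1,1,1,1,1,1,1,1,1],"translation":[[0,0,-0.002],[0,0,-0.004],[0,0,-0.01],[0,0,-0.015],[0,0,-0.02],[-0.02,0,-0.02],[-0.04,0,-0.02],[-0.045,0,-0.01],[-0.035,0,0],[-0.01,0,0]],"roll":[0,0,0,0,0,0,0,0,0,0]}'
python3 g.py 2
```

```text
time_s: 21.4
tcp_pos: [0.4889, 0.1217, 0.2857]
eef_rot: [-51.8, 89.6, 28.1]
contact_force: [-0.2, -0.5, 0.5]
gripper_width: 0.0004
F shaker each [[-0.15, -0.54], [0.14, 1.22]] mean [-0.01  0.34]
TCP shaker [ 0.0015 -0.1322] z 0.28518807104325555 t 21.45
```

```bash
python3 -m creep '{"jaw":[1,1,1,1,1,1,1,1,1,1],"translation":[[0,0,0.015],[0,0,0.03],[0,0,0.04],[0,0,0.04],[0,0,0.035],[0,0,0.02],[0,0,0.01],[0,0,0],[0,0,0],[0,0,0]],"roll":[0,0,0,0,0,0,0,0,0,0]}'
python3 - <<'E'
from plant import *; from h import *
s=get_state(); c=capture("wrist"); w=c["image"][:,:,::-1]; cv2.imwrite("pics/w6.png",w); cv2.imwrite("pics/side6.png",capture("side")["image"][:,:,::-1])
cv2.imwrite("pics/w6z.png",cv2.resize(w[120:300,220:420],None,fx=3,fy=3,interpolation=cv2.INTER_CUBIC))
go(s,s["tcp_pos"],-9.9)
E
```

```text
time_s: 22.45
tcp_pos: [0.5208, 0.3086, 0.2815]
eef_rot: [-26.4, 90.0, 53.5]
contact_force: [-1.2, -0.6, 0.7]
gripper_width: 0.0004
tcp [0.5208 0.3086 0.2815] x [ 0.  0. -1.] y [-0.985  0.175 -0.   ] z [0.175 0.985 0.   ] jawang 169.93
tool delta [0. 0. 0.] roll needed rad -0.0031 F [-1.19 -0.55  0.65] w 0.0004 t 22.45 j [ 49.1  12.3  -3.6  -0.  -74.1 -59.2]
```

View pics/w6.png

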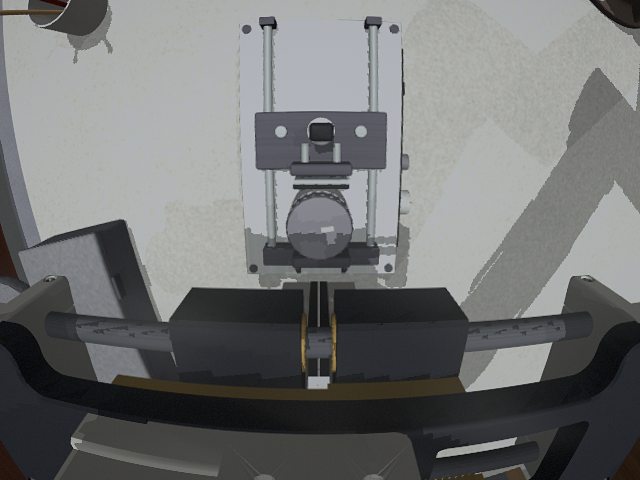

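View pics/w6z.png

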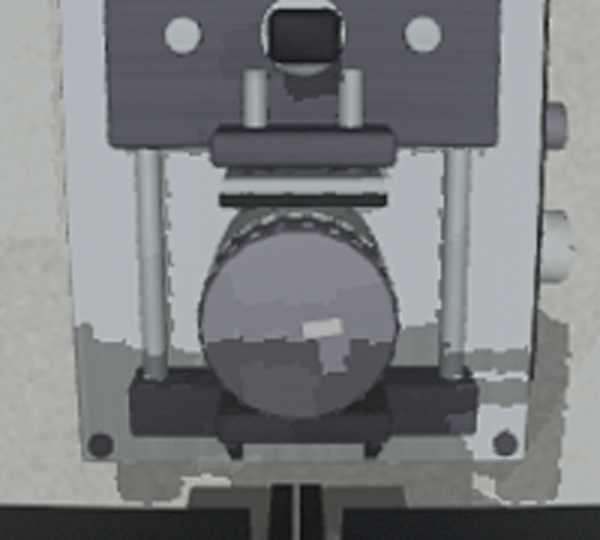

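View pics/side6.png

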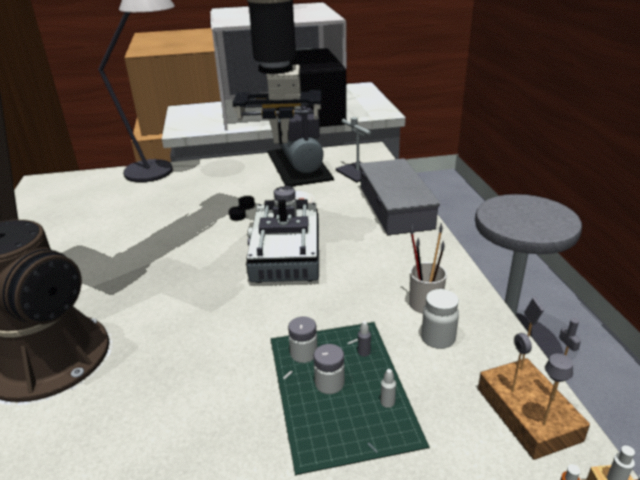

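```bash
python3 - <<'E'
from plant import *; from h import *
s=get_state(); c=capture("wrist")
th=math.radians(-9.9); R=np.array([[math.cos(th),-math.sin(th)],[math.sin(th),math.cos(th)]]); ctr=np.array([.510,.2525])
Z=lambda x,y:((x+.5)/3-.5+220,(y+.5)/3-.5+120)
for n,x,y,z in(("handle rear",304,10,.168),("handle front",304,46,.168),("padtop front",302,207,.130),("lid c",299,323,.157),("lid top edge",299,230,.157),("lid bot edge",299,418,.157),("jawfix top rear?",299,440,.133)):
    p=wonz(c,s,*Z(x,y),z); print(n, (R.T@(p[:2]-ctr)).round(4))
im=cv2.imread("pics/w6.png"); cv2.imwrite("pics/w6y.png",cv2.resize(im[105:215,270:370],None,fx=7,fy=5.4,interpolation=cv2.INTER_CUBIC))
E
```

```text
handle rear [-0.0008 -0.0239]
handle front [-0.0008 -0.0151]
padtop front [-0.0004  0.0311]
lid c [0.0005 0.0575]
lid top edge [0.0005 0.0325]
lid bot edge [0.0006 0.0842]
jawfix top rear? [0.0005 0.1001]
```

View pics/w6y.png

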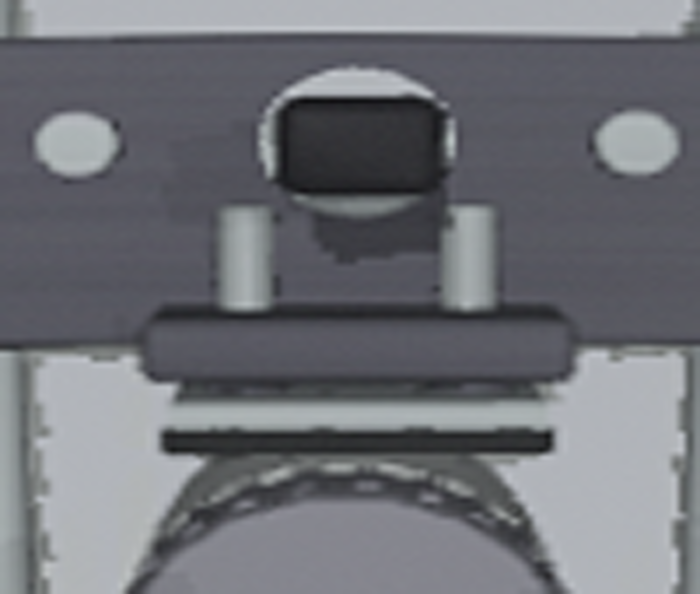

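```bash
python3 - <<'E'
from plant import *; from h import *
s1=dict(get_state()); c=capture("wrist")
s0=dict(s1); s0["tcp_pos"]=[.5194,.3044,.2225]; s0["eef_rot"]=[-46.4,89.95,33.6]
th=math.radians(-9.9); R=np.array([[math.cos(th),-math.sin(th)],[math.sin(th),math.cos(th)]]); ctr=np.array([.510,.2525])
Z0=lambda x,y:((x+.5)/4-.5+230,(y+.5)/4-.5)
Z1=lambda x,y:((x+.5)/7-.5+270,(y+.5)/5.4-.5+105)
for n,y0,y1,z in(("handle rear",90,97,.168),("handle front",160,192,.168),("carr front",396,346,.108),("carr rear",128,38,.108),("plate rear top",337,308,.133),("plate front lower",403,382,.128),("pad back",430,400,.130),("pad black top",456,430,.130),("pad front",479,454,.130),("pin rear",268,205,.112)):
    a=R.T@(wonz(c,s0,*Z0(368,y0),z)[:2]-ctr); b=R.T@(wonz(c,s1,*Z1(360,y1),z)[:2]-ctr); print(n,a.round(4),b.round(4),"moved",(b-a).round(4)[1])
E
```

```text
handle rear [-0.0013 -0.0874] [-0.0008 -0.0241] moved 0.0633
handle front [-0.0013 -0.0767] [-0.0008 -0.0112] moved 0.0655
carr front [-0.0018 -0.0464] [-0.0011  0.0167] moved 0.0632
carr rear [-0.0019 -0.0971] [-0.0012 -0.0344] moved 0.0627
plate rear top [-0.0016 -0.0545] [-0.001  0.008] moved 0.0625
plate front lower [-0.0016 -0.0438] [-0.001   0.0201] moved 0.0639
pad back [-0.0016 -0.039 ] [-0.001   0.0227] moved 0.0617
pad black top [-0.0016 -0.0347] [-0.001   0.0274] moved 0.0621
pad front [-0.0016 -0.0308] [-0.001   0.0312] moved 0.062
pin rear [-0.0018 -0.0696] [-0.0011 -0.0069] moved 0.0627
```

The wrist views put the current squeeze at only about 1 mm, although the push force showed more than 4 mm. Before trusting either number, I'll repeat the earlier viewpoint relative to the jaw and compare pixels directly.

```bash
python3 -m creep '{"jaw":[1,1,1,1,1,1,1,1,1,1],"translation":[[0.01,0,0.01],[0.015,0.0005,0.015],[0.015,0,0.015],[0.01,0,0.01],[0.006,0,0.005],[0.003,0,0.003],[0,0,0],[0,0,0],[0,0,0],[0,0,0]],"roll":[0,0,0,0,0,0,0,0,0,0]}'
python3 - <<'E'
from plant import *; from h import *
s=get_state(); c=capture("wrist"); w=c["image"][:,:,::-1]; cv2.imwrite("pics/w7.png",w); go(s,s["tcp_pos"],-9.9)
a=cv2.imread("pics/w3.png")
f=lambda im:cv2.resize(im[0:140,260:390],None,fx=3,fy=4,interpolation=cv2.INTER_CUBIC)
cv2.imwrite("pics/cmp.png",np.hstack([f(a),f(w)]))
E
```

```text
time_s: 23.65
tcp_pos: [0.5307, 0.3668, 0.2229]
eef_rot: [-30.1, 89.9, 49.8]
contact_force: [0.7, 0.5, -0.1]
gripper_width: 0.0006
tcp [0.5307 0.3668 0.2229] x [ 0.001  0.001 -1.   ] y [-0.985  0.174 -0.001] z [0.174 0.985 0.001] jawang 169.96
tool delta [0. 0. 0.] roll needed rad -0.0025 F [ 0.67  0.51 -0.12] w 0.0006 t 23.65 j [ 51.9  17.8  -3.7   0.  -68.4 -62. ]
```

View pics/cmp.png

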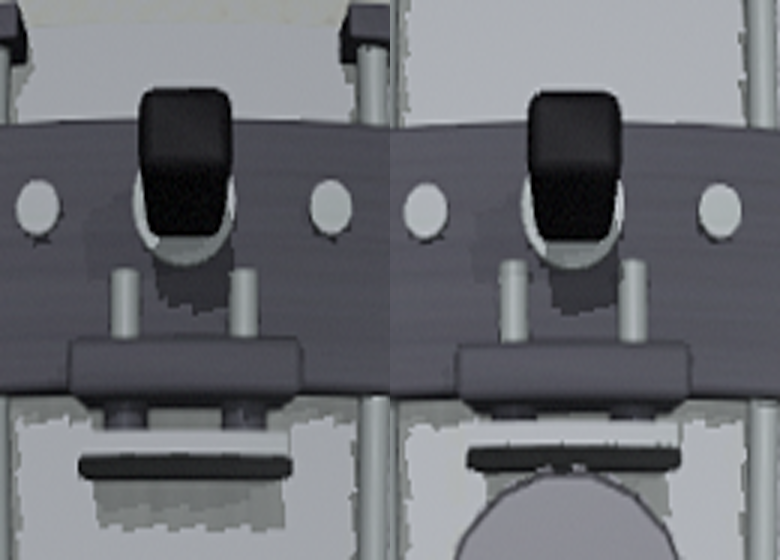

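View pics/w7.png

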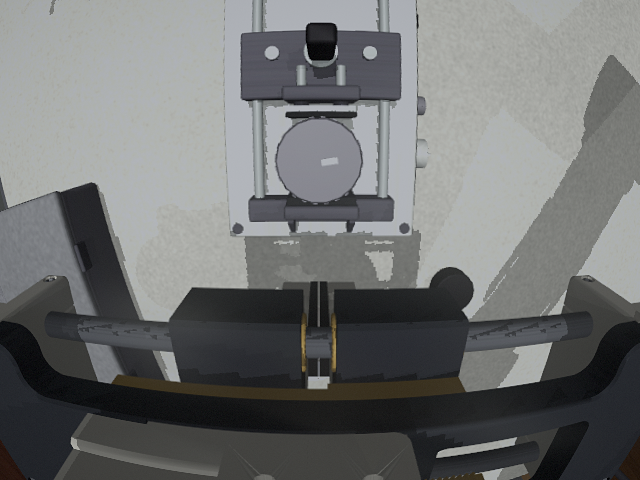

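```bash
python3 -m creep '{"jaw":[1,1,1,1,1,1,1,1,1,1],"translation":[[0,0,0],[0,0,0],[0,0,0],[0,0,0],[0,0,0],[0,0,0],[0,0,0],[0,0,0],[0,0,0],[0,0,0]],"roll":[0,0,0,0,0,0,0,0,0,0]}'
python3 - <<'E'
from plant import *; from h import *
s1=dict(get_state()); c=capture("wrist"); w=c["image"][:,:,::-1]; cv2.imwrite("pics/w8.png",w); print(s1["tcp_pos"])
a=cv2.imread("pics/w3.png"); b=cv2.imread("pics/w7.png")
g=lambda im:im.astype(float).mean(2)
def prof(im,u0,u1,v0,v1): return g(im)[v0:v1,u0:u1].mean(1).round(0).astype(int).tolist()
for n,(u0,u1,v0,v1) in dict(padcols=(292,300,82,124),pinL=(299,303,60,90),carrfrontL=(247,254,88,108),carrrear=(280,295,25,40),handle=(316,328,15,30)).items():
    print(n); [print("  ",prof(im,u0,u1,v0,v1)) for im in (a,b,w)]
th=math.radians(-9.9); R=np.array([[math.cos(th),-math.sin(th)],[math.sin(th),math.cos(th)]])
for z,v in((.13,117),(.112,66),(.133,100),(.168,23),(.108,53),(.108,98)):
    p=R.T@(wonz(c,s1,320,v,z)-wonz(c,s1,320,v+1,z))[:2]; print(z,v,"mm/px",(p*1000).round(3))
E
```

```text
time_s: 24.7
tcp_pos: [0.5305, 0.367, 0.2222]
eef_rot: [140.0, 90.0, -140.0]
contact_force: [0.7, -0.6, 0.5]
gripper_width: 0.0003
[0.53047268 0.36696022 0.22215751]
padcols
   [92, 89, 71, 68, 78, 82, 81, 81, 80, 80, 79, 76, 75, 74, 66, 54, 37, 23, 29, 33, 45, 62, 70, 74, 71, 111, 159, 168, 167, 167, 172, 121, 50, 34, 36, 36, 34, 18, 86, 113, 114, 113]
   [107, 105, 102, 84, 73, 86, 90, 91, 92, 90, 90, 89, 87, 85, 83, 77, 64, 47, 24, 33, 40, 45, 56, 137, 177, 182, 181, 182, 183, 113, 36, 38, 40, 41, 37, 18, 77, 122, 127, 130, 112, 104]
   [111, 112, 104, 81, 76, 88, 91, 90, 90, 90, 90, 89, 86, 84, 83, 73, 61, 43, 26, 35, 41, 44, 53, 136, 177, 182, 181, 183, 173, 105, 38, 38, 40, 40, 35, 17, 93, 123, 127, 124, 108, 103]
pinL
   [71, 72, 73, 72, 73, 71, 66, 120, 147, 152, 151, 151, 150, 151, 151, 150, 151, 151, 151, 150, 151, 151, 152, 144, 99, 65, 77, 81, 81, 81]
   [81, 81, 81, 80, 87, 138, 160, 157, 157, 166, 166, 166, 166, 165, 166, 166, 166, 167, 166, 166, 166, 166, 166, 168, 156, 104, 72, 86, 90, 91]
   [81, 81, 80, 80, 96, 144, 158, 157, 156, 166, 165, 166, 165, 166, 166, 166, 
[... 277 characters left out ...]
0, 91, 89, 88, 88, 90, 79, 65, 30, 32, 122, 135, 134, 133, 132, 143, 154]
carrrear
   [163, 163, 163, 165, 163, 58, 77, 80, 80, 79, 80, 81, 80, 79, 79]
   [177, 178, 178, 178, 181, 159, 73, 89, 90, 90, 90, 91, 90, 90, 89]
   [177, 177, 178, 179, 179, 127, 78, 90, 90, 89, 90, 91, 90, 90, 89]
handle
   [162, 162, 163, 162, 163, 167, 143, 36, 18, 28, 33, 34, 35, 36, 37]
   [177, 177, 177, 177, 177, 178, 183, 137, 13, 24, 33, 39, 40, 41, 41]
   [177, 177, 177, 177, 177, 178, 185, 108, 15, 27, 36, 39, 40, 41, 42]
0.13 117 mm/px [-0.001 -0.675]
0.112 66 mm/px [-0.001 -0.742]
0.133 100 mm/px [-0.001 -0.67 ]
0.168 23 mm/px [-0.001 -0.618]
0.108 53 mm/px [-0.001 -0.762]
0.108 98 mm/px [-0.001 -0.738]
```

A like-for-like comparison (w3 against w7 and w8) gives a retained squeeze of about 2.3–2.6 mm, steady over a second. The push reached about 4.4 mm, so the jaw sprang back a little when I let go. I'll push again slightly further and release slowly.

```bash
python3 -m creep '{"jaw":[1,1,1,1,1,1,1,1,1,1],"translation":[[0,0,-0.015],[0,0,-0.035],[0,0,-0.04],[0,0,-0.04],[0,0,-0.035],[0,0,-0.015],[0.015,0,0],[0.03,0,0],[0.03,0,0],[0.015,0,0]],"roll":[0,0,0,0,0,0,0,0,0,0]}'
python3 -m creep '{"jaw":[1,1,1,1,1,1,1,1,1,1],"translation":[[0,0,0.0],[0,0,0.0],[0,0,0.003],[0,0,0.003],[0,0,0.003],[0,0,0.003],[0,0,0.003],[0,0,0.002],[0,0,0.002],[0,0,0.002]],"roll":[0,0,0,0,0,0,0,0,0,0]}'
python3 g.py 2
```

```text
time_s: 25.75
tcp_pos: [0.498, 0.1887, 0.13]
eef_rot: [128.9, 89.9, -151.2]
contact_force: [0.7, -0.7, 0.1]
gripper_width: 0.0006
time_s: 26.75
tcp_pos: [0.5028, 0.2105, 0.1321]
eef_rot: [137.7, 90.0, -142.4]
contact_force: [-0.1, 0.4, -0.8]
gripper_width: 0.0005
F shaker each [[-0.16, 0.41], [0.06, 0.7]] mean [-0.05  0.55]
TCP shaker [ 0.0002 -0.0424] z 0.13213435070503307 t 26.8
```

```bash
python3 -m creep '{"jaw":[1,1,1,1,1,1,1,1,1,1],"translation":[[0,0,0.001],[0,0,0.001],[0,0,0.001],[0,0,0.0005],[0,0,0.0005],[0,0,0.0005],[0,0,0.0005],[0,0,0.0005],[0,0,0],[0,0,0]],"roll":[0,0,0,0,0,0,0,0,0,0]}'
python3 g.py 1
python3 -m creep '{"jaw":[1,1,1,1,1,1,1,1,1,1],"translation":[[0,0,0.0003],[0,0,0.0003],[0,0,0.0003],[0,0,0.0003],[0,0,0.0003],[0,0,0],[0,0,0],[0,0,0],[0,0,0],[0,0,0]],"roll":[0,0,0,0,0,0,0,0,0,0]}'
python3 g.py 1
```

```text
time_s: 27.8
tcp_pos: [0.5037, 0.2158, 0.1322]
eef_rot: [48.7, 90.0, 128.7]
contact_force: [-0.3, -0.5, 0.6]
gripper_width: 0.0004
F shaker each [[-0.18, -0.52]] mean [-0.18 -0.52]
TCP shaker [ 0.0001 -0.0372] z 0.1321769023355758 t 27.8
time_s: 28.8
tcp_pos: [0.5039, 0.2165, 0.1322]
eef_rot: [165.7, 89.9, -114.3]
contact_force: [0.5, -4.9, 1.8]
gripper_width: 0.001
F shaker each [[1.34, -4.74]] mean [ 1.34 -4.74]
TCP shaker [ 0.0001 -0.0365] z 0.13218610725529983 t 28.8
```

```bash
python3 -m creep '{"jaw":[1,1,1,1,1,1,1,1,1,1],"translation":[[0,0,0.0004],[0,0,0.0004],[0,0,0.0004],[0,0,0.0004],[0,0,0.0004],[0,0,0.0004],[0,0,0.0004],[0,0,0.0004],[0,0,0.0004],[0,0,0]],"roll":[0,0,0,0,0,0,0,0,0,0]}'
python3 g.py 2
```

```text
time_s: 29.8
tcp_pos: [0.504, 0.2178, 0.1322]
eef_rot: [166.4, 89.7, -113.6]
contact_force: [0.4, -13.2, 6.0]
gripper_width: 0.0006
F shaker each [[2.63, -12.93], [3.24, -13.36]] mean [  2.93 -13.15]
TCP shaker [ 0.0001 -0.0352] z 0.13220982188246092 t 29.85
```

```bash
python3 -m creep '{"jaw":[1,1,1,1,1,1,1,1,1,1],"translation":[[0,0,0.0003],[0,0,0.0003],[0,0,0.0003],[0,0,0.0003],[0,0,0.0003],[0,0,0.0003],[0,0,0.0002],[0,0,0],[0,0,0],[0,0,0]],"roll":[0,0,0,0,0,0,0,0,0,0]}'
python3 g.py 3
```

```text
time_s: 30.85
tcp_pos: [0.5042, 0.219, 0.1322]
eef_rot: [166.5, 89.6, -113.5]
contact_force: [0.9, -16.9, 7.1]
gripper_width: 0.0004
F shaker each [[3.82, -16.5], [3.86, -15.93], [3.32, -16.04]] mean [  3.67 -16.16]
TCP shaker [ 0.    -0.034] z 0.1322158513188483 t 30.95
```

```bash
python3 -m creep '{"jaw":[1,1,1,1,1,1,1,1,1,1],"translation":[[0,0,-0.0004],[0,0,-0.0004],[0,0,-0.0004],[0,0,-0.0003],[0,0,-0.0003],[0,0,-0.0003],[0,0,-0.0003],[0,0,-0.0003],[0,0,-0.0003],[0,0,-0.0003]],"roll":[0,0,0,0,0,0,0,0,0,0]}'
python3 g.py 1
python3 -m creep '{"jaw":[1,1,1,1,1,1,1,1,1,1],"translation":[[0,0,-0.0002],[0,0,-0.0002],[0,0,-0.0002],[0,0,-0.0002],[0,0,-0.0002],[0,0,-0.0002],[0,0,-0.0002],[0,0,-0.0002],[0,0,-0.0002],[0,0,-0.0002]],"roll":[0,0,0,0,0,0,0,0,0,0]}'
python3 g.py 1
```

```text
time_s: 31.95
tcp_pos: [0.5042, 0.2189, 0.1322]
eef_rot: [159.3, 90.0, -120.8]
contact_force: [0.3, -5.3, 2.8]
gripper_width: 0.0
F shaker each [[1.2, -5.19]] mean [ 1.2  -5.19]
TCP shaker [ 0.0001 -0.0341] z 0.13215434577644966 t 31.95
time_s: 32.95
tcp_pos: [0.5041, 0.2178, 0.1322]
eef_rot: [-8.7, 90.0, 71.3]
contact_force: [-0.5, -3.0, -0.3]
gripper_width: 0.0006
F shaker each [[0.02, -3.08]] mean [ 0.02 -3.08]
TCP shaker [ 0.0001 -0.0352] z 0.13218612132869587 t 32.95
```

```bash
python3 -m creep '{"jaw":[1,1,1,1,1,1,1,1,1,1],"translation":[[0,0,-0.0002],[0,0,-0.0002],[0,0,-0.0002],[0,0,-0.0002],[0,0,-0.0002],[0,0,-0.0002],[0,0,-0.0002],[0,0,-0.0002],[0,0,-0.0002],[0,0,-0.0002]],"roll":[0,0,0,0,0,0,0,0,0,0]}'
python3 g.py 1
python3 -m creep '{"jaw":[1,1,1,1,1,1,1,1,1,1],"translation":[[0,0,-0.001],[0,0,-0.005],[0,0,-0.015],[0,0,-0.02],[-0.01,0,-0.01],[-0.025,0,0],[-0.03,0,0],[-0.02,0,0],[-0.005,0,0],[0,0,0]],"roll":[0,0,0,0,0,0,0,0,0,0]}'
python3 -m creep '{"jaw":[1,1,1,1,1,1,1,1,1,1],"translation":[[0,0,0.02],[0,0,0.04],[0,0,0.045],[0,0,0.045],[0,0,0.035],[0,0,0.015],[0,0,0.003],[0,0,0],[0,0,0],[0,0,0]],"roll":[0,0,0,0,0,0,0,0,0,0]}'
python3 - <<'E'
from plant import *; from h import *
s=get_state(); c=capture("wrist"); w=c["image"][:,:,::-1]; cv2.imwrite("pics/w9.png",w); go(s,[.5305,.367,.222],-9.9)
a=cv2.imread("pics/w3.png"); b=cv2.imread("pics/w8.png")
g=lambda im:im.astype(float).mean(2)
def prof(im,u0,u1,v0,v1): return g(im)[v0:v1,u0:u1].mean(1).round(0).astype(int).tolist()
for n,(u0,u1,v0,v1) in dict(padcols=(292,300,82,124),pinL=(299,303,60,90),carrfrontL=(247,254,88,108),carrrear=(280,295,25,40)).items():
    print(n); [print("  ",prof(im,u0,u1,v0,v1)) for im in (a,b,w)]
E
```

```text
time_s: 33.95
tcp_pos: [0.5037, 0.2156, 0.1322]
eef_rot: [-15.4, 90.0, 64.6]
contact_force: [0.4, -0.7, -0.1]
gripper_width: 0.0004
F shaker each [[0.49, -0.58]] mean [ 0.49 -0.58]
TCP shaker [ 0.0002 -0.0374] z 0.1321681787924013 t 33.95
time_s: 34.95
tcp_pos: [0.4951, 0.1649, 0.2235]
eef_rot: [-39.9, 89.9, 40.0]
contact_force: [0.6, -0.4, -0.2]
gripper_width: 0.0006
time_s: 35.95
tcp_pos: [0.5301, 0.3642, 0.2225]
eef_rot: [-14.9, 90.0, 65.0]
contact_force: [0.1, -0.1, 0.6]
gripper_width: 0.0009
tcp [0.5301 0.3642 0.2225] x [ 0.  0. -1.] y [-0.985  0.175 -0.   ] z [0.175 0.985 0.   ] jawang 169.92
tool delta [0.0005 0.0001 0.0028] roll needed rad -0.0032 F [ 0.11 -0.08  0.59] w 0.0009 t 35.95 j [ 51.8  17.7  -4.   -0.  -68.3 -61.9]
padcols
   [92, 89, 71, 68, 78, 82, 81, 81, 80, 80, 79, 76, 75, 74, 66, 54, 37, 23, 29, 33, 45, 62, 70, 74, 71, 111, 159, 168, 167, 167, 172, 121, 50, 34, 36, 36, 34, 18, 86, 113, 114, 113]
   [111, 112, 104, 81, 76, 88, 91, 90, 90, 90, 90, 89, 86, 84, 83, 73, 61, 43, 26, 35, 41, 44, 53, 136, 177, 182, 181, 183, 173, 105, 38, 38, 40, 40, 35, 17, 93, 123, 
[... 444 characters left out ...]
66, 165, 166, 166, 166, 168, 156, 106, 74, 88, 91, 91]
   [84, 84, 82, 81, 80, 80, 81, 78, 94, 163, 158, 157, 160, 166, 166, 166, 166, 166, 166, 166, 166, 166, 166, 166, 166, 166, 166, 167, 172, 93]
carrfrontL
   [80, 79, 79, 81, 79, 78, 79, 80, 71, 57, 28, 21, 106, 111, 112, 126, 128, 141, 159, 158]
   [90, 90, 89, 90, 91, 89, 88, 88, 90, 79, 65, 30, 32, 122, 135, 134, 133, 132, 143, 154]
   [88, 85, 86, 89, 90, 89, 89, 90, 91, 88, 89, 89, 88, 79, 61, 35, 55, 122, 135, 135]
carrrear
   [163, 163, 163, 165, 163, 58, 77, 80, 80, 79, 80, 81, 80, 79, 79]
   [177, 177, 178, 179, 179, 127, 78, 90, 90, 89, 90, 91, 90, 90, 89]
   [177, 178, 177, 178, 178, 178, 178, 180, 177, 96, 80, 90, 90, 89, 90]
```

View pics/w9.png

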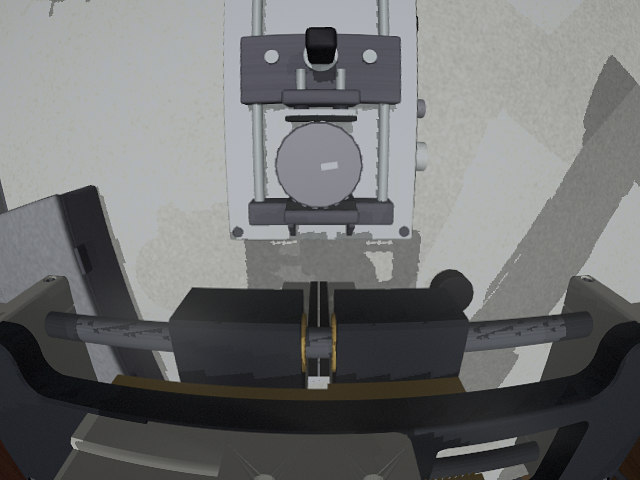

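```bash
python3 - <<'E'
from plant import *; from h import *
a=cv2.imread("pics/side0.png").astype(int); s=capture("side")["image"][:,:,::-1].astype(int)
d=abs(a-s).max(2)
for n,(u0,u1,v0,v1) in dict(pots=(285,350,315,395),droppers=(352,405,318,410),cup_tub=(405,465,225,350)).items(): print(n,"changed px",(d[v0:v1,u0:u1]>60).sum())
st=get_state(); print(st["time_s"],np.round(st["contact_force"],2)); print(close_job())
E
```

```text
pots changed px 0
droppers changed px 0
cup_tub changed px 0
36.05 [ 0.26  1.03 -0.1 ]
the job is handed in; nothing more can be done
None
```

The full pot is standing on the shaker, clamped between the jaws, and the job is handed in at 36 s of the 67 s allowed. One number falls short: the pad holds only about 2.3–2.6 mm of squeeze after letting go, below the 3–6 mm you call firm.

- **Finding the full pot:** I hefted the pot at the -y end of the mat first. It weighed about 2.1 N (roughly 215 g), far above the 0.6 N a used-up one could weigh. I therefore did not touch the other two.
- **Placing it:** I set it down gently between the jaws, centred to within about 1 mm. I felt it touch at the expected platform height.
- **Clamping:** I pushed the handle from behind with closed fingers. Sliding free took about 6–7 N. The force then rose at about 2 N per mm to about 16 N. That means the pot was seated on the fixed jaw and the pad squeezed about 4.5 mm.
- **After letting go:** the jaw slid back about 2 mm both times, even on a second, very slow release. That is about where its 6 N of friction balances the spring. It then stayed put: two views a second apart after the first release were unchanged, and the second release left the jaw in the same position.
- **Bystanders:** in the side view, the other two pots, the droppers, the cup and the tub show no changed pixels. I did not check the saucer and tins this way, but the arm only passed well clear of them.
- **Disagreement between checks:** an earlier, rougher picture estimate put the remaining squeeze at about 1.2 mm. I trusted the like-for-like view instead. The lid hides the contact with the fixed jaw, so that the pot is seated rests on the force rise.

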